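# Load a sample jar into a push-latch viewing cabinet

### The arm

A 6-joint arm with a two-finger parallel gripper is mounted at the origin on the work surface. World frame = base frame: x ahead of the robot, y to its left, z up, the work surface at z = 0. Lengths are in m, angles in rad, forces in N, time in s.
With the tool pointing down it reaches from about 0.25 to 0.725 m from the base axis. Payload 4 kg.
Tool frame: the origin (TCP) lies midway between the tips of the shut fingers; the grasp point (between the pads) lies 19 mm behind it; z points along the fingers, y is the line along which they close (so a half turn about z gives the same grasp; the last joint's range is limited). The gripper opens to 85 mm and grips with 20 to 120 N. Pads are 22 mm wide; open, the fingers measure 114 mm over their backs; the gripper's body (76 mm by 85 mm) begins 54 mm behind the grasp point. The pads swing forward as they close: fully open they stand 13 mm farther back than shut.
Start: joints at [-1.346, 0.241, 0.005, 1.335, 0, 1.571], TCP at [0.111, -0.487, 0.231] pointing down, gripper open.
Joint ranges: [-2.72, 2.72], [-1.05, 1.87], [-1.09, 1.28], [-1.99, 2.15], [-1.42, 1.44], [-3.14, 3.14]. Speed limits (rad/s): [2.79, 2.79, 3.14, 3.14, 3.14, 3.14].

### API

Orientations are given as a unit quaternion [x, y, z, w].
In Python, from workcell import get_obs, camera, job_done, silhouettes gives the robot as it stands. The module is installed in compiled form; this text tells all that it offers.
- The arm moves only by the tool drive_tool, never from a script. Its argument "increments" is a list of rows, each a list of 3 entries, a list of its own where there are three numbers: the shift along the world's x, y, z in mm, then the turn, a rotation vector about the world's x, y, z in degrees, then the opening, from 0 (shut) to 1 (fully open). A call has 1 to 8 rows; each row shifts and turns the commanded pose from where the row before left it; what a row does not reach is not made up. A row lasts 1/12 s, in which the tool goes at most 41.7 mm and 7.16 degrees, less where a joint would pass 70% of its speed; a pose out of reach is approached as far as the arm can. A call is refused whole if a number of a shift passes 41.7 or a number of a turn 7.16, either way. A call with a gripper value outside its range is refused whole. The fingers move at their own pace and stop on an object; the grip force is fixed at half the most. Time passes only in rows, so rows that do not move let the fingers close. It gives the time, the measured TCP pose, the force, the opening and the grip force at its end, in the units of the state.
- get_obs(): the state, without advancing time (a new reading comes with each control period).
- camera(name): name is "side" or "top"; returns a dict with "image" (420x560x3 uint8, red, green, blue), "K" (3x3 intrinsics, pixels), "view" (4x4, takes a point from world to camera coordinates). Camera axes: x right, y down, z forward; pixel columns grow to the right and rows downward; lengths in m; the calibration is good to about 2 mm. A picture is of the moment at which its call begins. There is no depth.
- job_done(): hands the job in; it is judged then, once.
Trained networks look in a picture, given as the dict that the camera call returned (one of the last four; its "shot" number tells which), for a name from the list of things; names that differ only in an ending like _2 or _b are one class to them, and where a whole thing is asked for, a point or a joint stands for the part that bears it (a point fixed in the world has none). Each returns a list of dicts, best first, with "conf" (0 to 1); they miss things now and then, are a little off and sometimes report something else, mostly with a low value. They report only what shows in the picture. A call takes as long as a camera call. They do not tell look-alikes from the thing itself.
- silhouettes(query, picture): "region" (420x560 bool, what is visible of it) and "bbox" ([left, top, right, bottom] in pixels, round what is visible of it).
The state is a dict: "clock": time; "joint_pos": joint angles; "joint_vel": joint speeds; "tau": joint torques, N m; "eef_pos": TCP position; "tool_rot": TCP orientation; "ft_force": force on the tool from outside, world axes, zero at the start; "ft_torque": the same for the moment, N m; "grip_width": finger opening in m; "grasp_force": force on a finger pad.
Only numpy, scipy, OpenCV 4.12 (cv2) and the standard library are available. Lean on these libraries where they do the work, as an engineer would, in place of code of your own. Each camera call takes 0.05 s, during which the arm holds its last target. There are 200 camera calls.

### The job

Press the cabinet's blue drawer front gently inward until its touch latch lets go and the drawer springs out, stand the green-capped jar upright in the round well of the drawer, then push the front in again until the latch catches and the drawer stays shut. Never press hard on the cabinet, and do not disturb the other jars, the beaker, the white bottle or the spatula.

Things in the scene. Friction and masses are not known exactly. Their poses are not given: they have to be found in the camera images.
- cabinet: White bench viewing cabinet, fixed, 240 mm deep (x), 260 wide (y), 100 high; a hood 48 mm higher stands on its rear half (from 110 mm behind the front face). Origin: centre of underside; its x axis points inward, from the front face (120 mm before the origin) to the back; z up. The front faces the robot, turned up to 0.4 rad. Fingers or arm pressing cabinet or drawer with over 14 N is too hard.
- drawer (a joint): Drawer slide in m: 0 = latched shut, 0.075 = sprung fully out (along the cabinet's -x), negative = pressed in beyond shut. A spring pushes it out with 4.2 N at 0, 2 N fully out. Push-push latch: from shut, press in and let go: it springs out. From out, push it in past shut and let go: it comes back to 0 and holds. How deep past shut the latch acts cannot be seen; see catch.
- drawer_face (a point): Middle of the pushing area on the outer surface of the blue drawer front, 65 mm above the bench; moves with the drawer, 154 mm before the cabinet's origin when shut. The front is a block 180 mm wide, 13 to 87 mm above the bench, 34 mm thick; shut, it stands 34 mm proud of the white face, into which it sinks when pressed. Axes as the cabinet's.
- well (a point): Centre of the floor of the round well in the drawer's tray, 34 mm above the bench; moves with the drawer, 71.5 mm behind its outer surface. The well is a black ring 6 mm high, 48 mm inside, 58 mm outside diameter. The tray is 160 mm wide with walls 12 mm high; drawer out, 75 mm of tray between blue front and cabinet lie open from above. Axes as the cabinet's.
- jar_green: Amber jar with green cap, the sample: 40 mm diameter, 48 mm high, about 90 g, loose. Origin: centre of its underside, z up.
- jar_red: Like the sample but with red cap; leave alone. Origin: centre of its underside.
- jar_white: Like the sample but with white cap; leave alone. Origin: centre of its underside.
- beaker: Glass beaker, 70 mm diameter, 90 mm high; leave alone. Origin: centre of its underside.
- reagent: White bottle with blue cap, 66 mm diameter, 160 mm high; leave alone. Origin: centre of its underside.
- spatula: Laboratory spatula 180 mm long lying on the bench; leave alone.
- catch (a point): The hidden latch inside the cabinet (this point is only its rough place). Both ways it acts only when the drawer is 4 to 21 mm past shut; the depth differs each time the cabinet is set up, closing needs up to 1 mm more than opening. 2 to 3 mm deeper is a firm stop (9 N per mm), felt as force rising above the spring's 5 N. A slow push to 8 N along the push always works it.
Things that resemble listed ones, but are neither listed nor needed, are in the scene too. What is shaped like the jar_green but brown or purple is not meant.

How it is judged:
On the way, in this order (a step that is already met when the one before it is completed fails the run):
1. the latch has let go and the drawer has sprung out (value of joint drawer above 0.065 m), for 0.2 s.
2. the green-capped jar stands in the well of the open drawer, let go (value of joint drawer above 0.05 m and horizontal distance between jar_green and well below 0.007 m and distance between jar_green and well below 0.009 m and angle between jar_green's own z axis and vertical below 0.1 rad and contact force between the fingers and jar_green below 0.1 N), for 0.2 s.
At the end, for the whole second after the job is handed in: The drawer is latched shut by itself (joint between -3 and 4 mm), and the green-capped jar stands at rest in the well (within 7 mm of its centre, on its floor, tilted less than 0.1 rad) (value of joint drawer between -0.003 and 0.004 m and horizontal distance between jar_green and well below 0.007 m and distance between jar_green and well below 0.009 m and angle between jar_green's own z axis and vertical below 0.1 rad and linear speed of jar_green below 0.02 m/s); the robot touches nothing.
It fails at once if the cabinet or its drawer is pressed with more than 14 N (contact force between any of the fingers, the arm and cabinet above 14 N).
It fails at once if another jar, the beaker, the white bottle or the spatula is moved by more than 20 mm (distance of any of jar_red, jar_white, beaker, reagent, spatula from where it was at the start of the episode above 0.02 m).
It also fails if it takes over 72 s, if anything falls off the work surface, if the arm or the gripper's body presses on something with over 40 N, if the wrist force passes 120 N, or if a joint passes its speed limit or range.

## Working session

There is one attempt and no reset: what is moved stays moved. The work goes in short steps, Python scripts to look and compute and a tool call to move; the robot and the scene stay as the last step left them, time stands still between calls to the robot, and variables do not carry over. Pictures are saved under pics/ and viewed, at most 10 in all, crops included, and the job is handed in when it is done.

Besides the shell and the picture viewer there is one more tool, called after ">>>" by a JSON object that holds its "fn" and its "kwargs", one argument or row to a line. drive_tool: Moves the arm, as the interface text tells. Its arguments: {"type":"object","properties":{"increments":{"type":"array"}},"required":["increments"]}

```bash
mkdir -p pics; cat > h.py <<'E'
import numpy as np, cv2
from workcell import get_obs, camera, job_done, silhouettes
def save(p,n,box=None,s=1):
    im=p["image"][...,::-1]
    if box: im=im[box[1]:box[3],box[0]:box[2]]
    cv2.imwrite("pics/"+n,cv2.resize(np.ascontiguousarray(im),None,fx=s,fy=s,interpolation=cv2.INTER_CUBIC))
def ray(p,uv,z):
    V=np.array(p["view"]);R,t=V[:3,:3],V[:3,3];c=-R.T@t
    d=R.T@np.linalg.solve(np.array(p["K"]),[uv[0],uv[1],1.]);return c+d*(z-c[2])/d[2]
def proj(p,X):
    V=np.array(p["view"]);q=np.array(p["K"])@(V[:3,:3]@np.array(X)+V[:3,3]);return q[:2]/q[2]
E
python3 - <<'E'
from h import *
t=camera("top");s=camera("side")
save(t,"t0.png",s=1.4);save(s,"s0.png",s=1.4)
for n,p in(("top",t),("side",s)):
    V=np.array(p["view"]);print(n,(-V[:3,:3].T@V[:3,3]).round(3))
    for q in["jar_green","drawer","cabinet","jar_red","beaker","reagent","spatula"]:
        for d in silhouettes(q,p)[:4]:print(q,round(d["conf"],2),np.round(d["bbox"]),d["region"].sum())
o=get_obs();print(o)
E
```

```text
top [ 0.428 -0.055  1.084]
jar_green 0.79 [150. 248. 166. 265.] 248
jar_green 0.76 [154. 221. 175. 238.] 234
jar_green 0.52 [138. 279. 160. 295.] 251
drawer 0.78 [234. 189. 304. 214.] 1072
cabinet 0.63 [221.  98. 332. 212.] 10510
jar_red 0.78 [103. 223. 123. 238.] 237
beaker 0.56 [393. 223. 428. 250.] 798
reagent 0.96 [413. 171. 453. 200.] 863
spatula 0.57 [396. 260. 439. 327.] 1128
side [0.038 0.626 0.783]
jar_green 0.64 [229. 303. 250. 330.] 376
jar_green 0.64 [217. 284. 228. 306.] 351
jar_green 0.39 [351. 147. 372. 177.] 588
drawer 0.75 [240. 187. 294. 243.] 1510
cabinet 0.66 [179. 139. 300. 246.] 8263
jar_red 0.86 [163. 328. 185. 353.] 447
beaker 0.92 [351. 148. 373. 180.] 601
reagent 0.72 [322. 112. 344. 157.] 694
reagent 0.67 [350. 145. 373. 178.] 604
spatula 0.77 [384. 171. 429. 199.] 501
{'clock': 0.8, 'joint_pos': array([-1.34601465e+00,  2.40527034e-01,  4.99286568e-03,  1.33518584e+00,
        3.98751838e-06,  1.57076672e+00]), 'joint_vel': array([-0.00026204,  0.00068825, -0.00074091,  0.00011616, -0.00092034,
        0.00132899]), 'tau': array([ 1.74850134e-03, -3.72151673e+01,  2.52680004e+01,  9.25012755e-04,
        1.81827108e-04,  2.52044593e-06]), 'eef_pos': array([ 0.11144849, -0.48742347,  0.23134022]), 'tool_rot': array([9.93689134e-01, 1.12169084e-01, 6.26009542e-06, 3.76927318e-05]), 'ft_force': array([0.28810244, 0.22020708, 0.25443376]), 'ft_torque': array([ 0.02846938, -0.00580452,  0.01005407]), 'grasp_force': 0.0, 'grip_width': 0.08542962407890824}
```

View pics/t0.png

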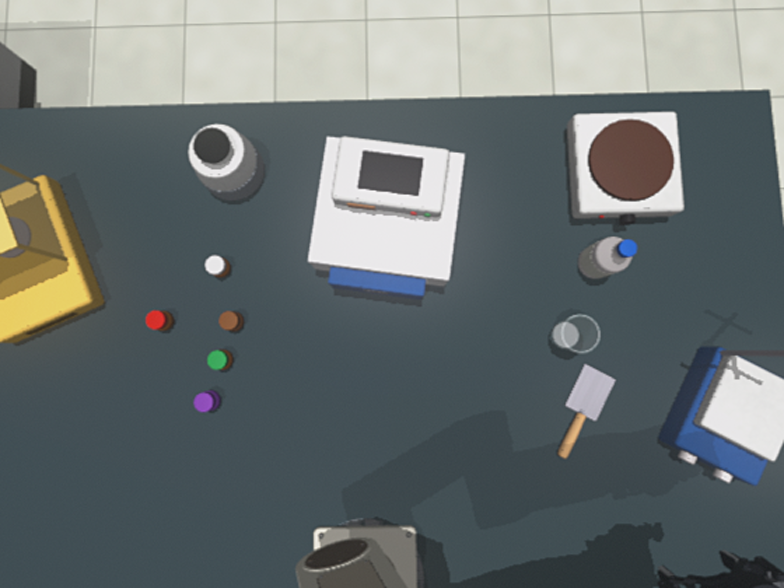

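View pics/s0.png

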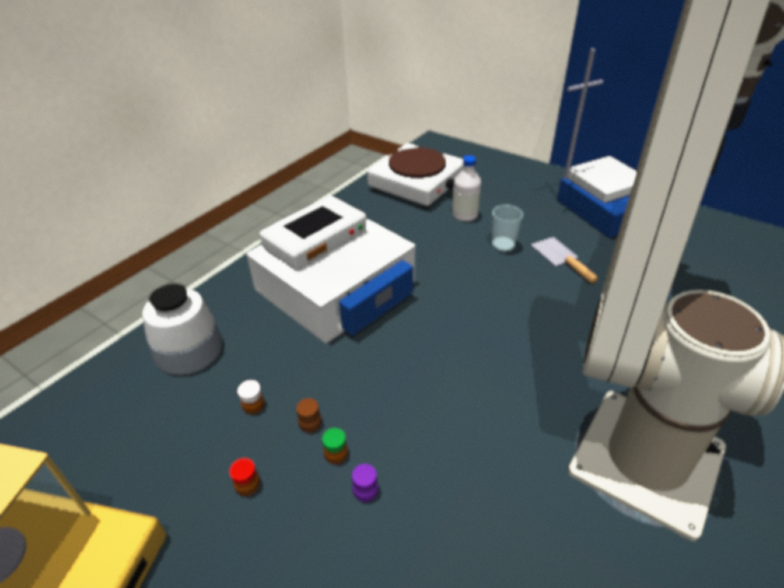

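The top picture (shown at 1.4x) has the blue front at about (376,282). The caps are green (217,360), brown (229,321), purple (204,402), red (156,320) and white (215,265). In the side picture green is at (334,440). Brown and purple are the look-alikes to avoid, so the green cap at native top pixel (155,257) is the one I want.

```bash
cat >> h.py <<'E'
def hsvmask(p,lo,hi,box):
    h=cv2.cvtColor(p["image"],cv2.COLOR_RGB2HSV);m=cv2.inRange(h,lo,hi);k=np.zeros_like(m);k[box[1]:box[3],box[0]:box[2]]=1
    m=m*k;n,l,st,c=cv2.connectedComponentsWithStats(m);i=1+np.argmax(st[1:,4]);return (l==i),c[i],st[i]
E
python3 - <<'E'
from h import *
t=camera("top");s=camera("side")
save(t,"t1.png",(120,170,320,310),4)
for n,p,box in(("t",t,(130,230,190,275)),("s",s,(215,295,260,335))):
    m,c,st=hsvmask(p,(40,80,40),(85,255,255),box);print(n,"green",c,st,"z48",ray(p,c,.048),"z40",ray(p,c,.04))
for nm,uv in dict(brown=(163,229),purple=(146,287),red=(111,229),white=(153.5,190)).items():print(nm,ray(t,uv,.048).round(3))
m,c,st=hsvmask(t,(100,120,50),(130,255,255),(200,170,330,230))
r=cv2.minAreaRect(np.argwhere(m)[:,::-1].astype(np.float32));print("blue",r)
b=cv2.boxPoints(r);print(b);print([ray(t,u,.087).round(4) for u in b])
# white top
h=cv2.cvtColor(t["image"],cv2.COLOR_RGB2HSV)
for x in range(232,308,8):
    col=t["image"][180:222,x].astype(int);print(x,' '.join(f"{a[0]},{a[2]}" for a in col[6::2]))
E
```

```text
t green [154.71751412 256.68361582] [148 250  15  15 177] z48 [0.414452   0.27402667 0.048     ] z40 [0.41434411 0.27657033 0.04      ]
s green [238.10992908 313.22340426] [229 304  19  19 282] z48 [0.41178572 0.27757448 0.048     ] z40 [0.41584674 0.27378849 0.04      ]
brown [0.488 0.253 0.048]
purple [0.336 0.296 0.048]
red [0.49  0.393 0.048]
white [0.594 0.281 0.048]
blue ((268.87554931640625, 200.68341064453125), (68.13040161132812, 11.696488380432129), 7.594643592834473)
[[234.33626 201.97816]
 [235.8821  190.3843 ]
 [303.41486 199.38866]
 [301.86902 210.98253]]
[array([0.5518, 0.0569, 0.087 ]), array([0.5821, 0.0527, 0.087 ]), array([ 0.5551, -0.1217,  0.087 ]), array([ 0.5251, -0.1169,  0.087 ])]
232 236,236 173,174 106,106 109,109 71,79 70,77 75,86 83,97 80,95 81,97 80,96 78,95 80,95 78,95 78,93 76,94 76,94 75,93
240 234,234 240,240 113,122 76,169 78,167 74,167 75,168 74,168 71,155 59,79 67,78 67,75 65,73 81,96 78,95 77,94 77,94 77,94
248 233,233 236,236 182,178 75,146 77,169 76,168 76,170 77,172 76,173 66,106 61,81 69,78 67,75 77,93 81,96 79,95 77,93 78,95
256 234,234 234,
[... 184 characters left out ...]
173 68,116 72,83 69,79 69,78 80,96 82,98 80,96 80,96
272 234,234 234,234 234,234 239,238 138,137 77,167 82,173 79,170 80,172 77,173 76,166 79,89 68,80 70,79 69,79 81,98 81,98 80,97
280 234,234 234,234 234,234 235,235 218,216 85,145 81,172 80,172 79,174 78,174 78,178 70,130 63,83 70,79 69,77 68,78 82,99 80,97
288 234,234 234,234 234,234 234,234 238,237 146,144 78,170 79,171 80,174 78,173 76,174 77,173 64,97 68,82 68,77 68,77 78,94 79,96
296 233,233 234,234 233,234 234,234 234,234 228,226 85,135 80,174 80,173 79,175 77,175 76,178 70,145 61,81 67,77 66,76 77,91 79,96
304 234,234 234,234 233,234 233,233 234,234 237,237 157,155 107,131 102,115 69,78 68,74 77,87 81,94 83,99 80,97 82,98 79,96 79,94
```

View pics/t1.png

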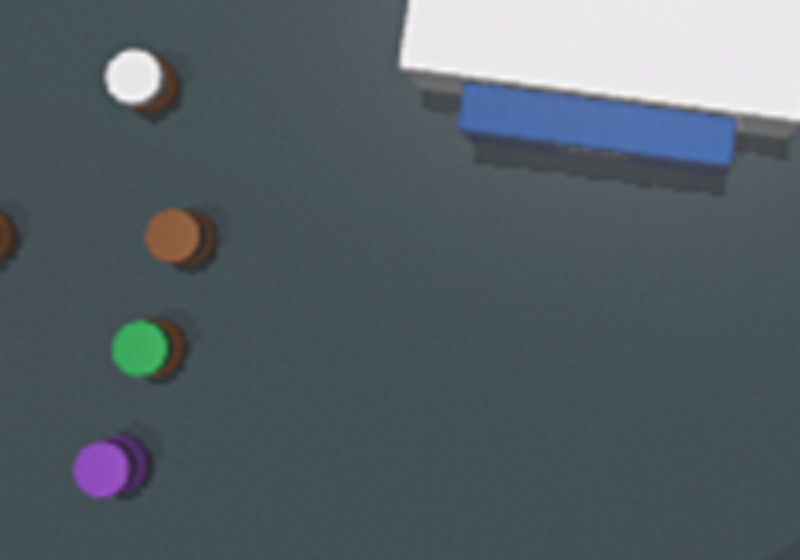

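The crop confirms the choice: the green cap at crop (140,349), between brown (173,237) and purple (101,469). The jar is at about (0.414, 0.275). Both cameras agree on that within 3 mm, and the spacing to its neighbours is about 78 mm. The drawer face centre is at about (0.537, -0.030), with the inward axis (0.988, -0.152). The blue width measures 177–180 mm, which fits the given size.

Next I move to in front of the drawer with the fingers shut and the tool's y axis sideways to the cabinet.

>>> {"fn": "drive_tool", "kwargs": {
  "increments": [
    [[15.7,19.4,0],[0,0,6.6],0],
    [[15.7,19.4,0],[0,0,6.6],0],
    [[15.7,19.4,0],[0,0,6.6],0],
    [[15.7,19.4,0],[0,0,6.6],0],
    [[15.7,19.4,0],[0,0,6.6],0],
    [[15.7,19.4,0],[0,0,6.6],0],
    [[15.7,19.4,0],[0,0,6.6],0],
    [[15.7,19.4,0],[0,0,6.6],0]
  ]
}}

```text
clock: 1.57
eef_pos: [0.2376, -0.3312, 0.2315]
tool_rot: [0.839, 0.545, 0.0, 0.0]
ft_force: [0.9, -0.3, -0.1]
grip_width: -0.0001
grasp_force: 0.0
```

>>> {"fn": "drive_tool", "kwargs": {
  "increments": [
    [[15.7,19.4,0],[0,0,6.6],0],
    [[15.7,19.4,0],[0,0,6.6],0],
    [[15.7,19.4,0],[0,0,6.6],0],
    [[15.7,19.4,0],[0,0,6.6],0],
    [[15.7,19.4,0],[0,0,6.6],0],
    [[15.7,19.4,0],[0,0,6.6],0],
    [[15.7,19.4,0],[0,0,6.6],0],
    [[15.7,19.4,0],[0,0,6.6],0]
  ]
}}

```text
clock: 2.23
eef_pos: [0.3633, -0.176, 0.2315]
tool_rot: [0.509, 0.861, -0.0, 0.0]
ft_force: [0.7, -0.0, 0.4]
grip_width: 0.0001
grasp_force: 0.0
```

>>> {"fn": "drive_tool", "kwargs": {
  "increments": [
    [[15.7,19.4,0],[0,0,6.6],0],
    [[15.7,19.4,0],[0,0,6.6],0],
    [[15.7,19.4,0],[0,0,6.6],0],
    [[15.7,19.4,0],[0,0,6.6],0],
    [[15.7,19.4,0],[0,0,6.6],0],
    [[15.7,19.4,0],[0,0,6.6],0],
    [[15.7,19.4,0],[0,0,6.6],0],
    [[15.7,19.4,0],[0,0,6.6],0]
  ]
}}

```text
clock: 2.9
eef_pos: [0.4889, -0.0207, 0.2314]
tool_rot: [0.073, 0.997, -0.0, 0.0]
ft_force: [1.1, -0.1, -0.3]
grip_width: -0.0001
grasp_force: 0.0
```

>>> {"fn": "drive_tool", "kwargs": {
  "increments": [
    [[0,0,-30],[0,0,0],0],
    [[0,0,-30],[0,0,0],0],
    [[0,0,-30],[0,0,0],0],
    [[0,0,-30],[0,0,0],0],
    [[0,0,-30],[0,0,0],0],
    [[0,0,-30],[0,0,0],0],
    [[0,0,0],[0,0,0],0],
    [[0,0,0],[0,0,0],0]
  ]
}}

```text
clock: 3.57
eef_pos: [0.4867, -0.0217, 0.0503]
tool_rot: [0.076, 0.997, -0.0, -0.002]
ft_force: [0.3, 0.7, 0.7]
grip_width: -0.0001
grasp_force: 0.0
```

```bash
python3 - <<'E'
from h import *
s=camera("side");save(s,"s1.png",(230,130,350,270),4)
o=get_obs();print(o["eef_pos"],o["ft_force"],o["joint_pos"].round(2))
E
```

```text
[ 0.48857555 -0.02182853  0.05195376] [-0.19700467 -0.46902122 -0.08364662] [-0.04  0.38 -0.31  0.88 -0.    0.11]
```

View pics/s1.png

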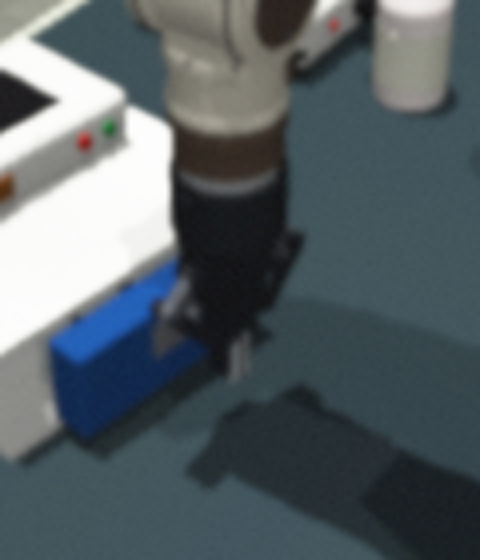

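The shut fingers stand clear in front of the blue front. The tips are at crop (235,360), and the front runs from (55,350) to (205,360) in the crop. Next is the approach.

>>> {"fn": "drive_tool", "kwargs": {
  "increments": [
    [[7.9,-1.2,0],[0,0,0],0],
    [[7.9,-1.2,0],[0,0,0],0],
    [[7.9,-1.2,0],[0,0,0],0],
    [[6.0,-0.9,0],[0,0,0],0],
    [[0,0,0],[0,0,0],0],
    [[0,0,0],[0,0,0],0]
  ]
}}

```text
clock: 4.12
eef_pos: [0.5186, -0.0264, 0.0516]
tool_rot: [0.076, 0.997, 0.0, 0.0]
ft_force: [0.4, -0.0, 1.1]
grip_width: 0.0004
grasp_force: 0.0
```

>>> {"fn": "drive_tool", "kwargs": {
  "increments": [
    [[2,-0.3,0],[0,0,0],0],
    [[0,0,0],[0,0,0],0],
    [[0,0,0],[0,0,0],0]
  ]
}}

```text
clock: 4.37
eef_pos: [0.5197, -0.0266, 0.0512]
tool_rot: [0.076, 0.997, 0.0, -0.0]
ft_force: [-0.0, -0.6, 0.7]
grip_width: -0.0
grasp_force: 0.0
```

>>> {"fn": "drive_tool", "kwargs": {
  "increments": [
    [[2,-0.3,0],[0,0,0],0],
    [[0,0,0],[0,0,0],0],
    [[0,0,0],[0,0,0],0]
  ]
}}

```text
clock: 4.62
eef_pos: [0.522, -0.0269, 0.0513]
tool_rot: [0.076, 0.997, -0.0, 0.0]
ft_force: [-0.0, 0.4, -0.8]
grip_width: -0.0001
grasp_force: 0.0
```

>>> {"fn": "drive_tool", "kwargs": {
  "increments": [
    [[2,-0.3,0],[0,0,0],0],
    [[0,0,0],[0,0,0],0],
    [[0,0,0],[0,0,0],0]
  ]
}}

```text
clock: 4.87
eef_pos: [0.5241, -0.0272, 0.0513]
tool_rot: [0.076, 0.997, -0.0, 0.0]
ft_force: [-0.2, -0.4, 0.2]
grip_width: -0.0003
grasp_force: 0.0
```

>>> {"fn": "drive_tool", "kwargs": {
  "increments": [
    [[2,-0.3,0],[0,0,0],0],
    [[0,0,0],[0,0,0],0],
    [[0,0,0],[0,0,0],0]
  ]
}}

```text
clock: 5.12
eef_pos: [0.5261, -0.0275, 0.0513]
tool_rot: [0.076, 0.997, -0.0, 0.0]
ft_force: [-0.4, -0.1, -0.1]
grip_width: 0.0002
grasp_force: 0.0
```

>>> {"fn": "drive_tool", "kwargs": {
  "increments": [
    [[2,-0.3,0],[0,0,0],0],
    [[0,0,0],[0,0,0],0],
    [[0,0,0],[0,0,0],0]
  ]
}}

```text
clock: 5.37
eef_pos: [0.5274, -0.0278, 0.0512]
tool_rot: [0.076, 0.997, 0.0, -0.001]
ft_force: [-1.8, 0.2, 1.9]
grip_width: -0.0002
grasp_force: 1.0
```

>>> {"fn": "drive_tool", "kwargs": {
  "increments": [
    [[2,-0.3,0],[0,0,0],0],
    [[0,0,0],[0,0,0],0],
    [[0,0,0],[0,0,0],0]
  ]
}}

```text
clock: 5.62
eef_pos: [0.5291, -0.028, 0.0512]
tool_rot: [0.076, 0.997, 0.0, -0.001]
ft_force: [-4.5, 1.2, 2.7]
grip_width: -0.0004
grasp_force: 2.3
```

Contact comes at about TCP x 0.527, and the drawer starts to move at about 0.529. I'll press 2 mm deeper each time and then ease back. The stop is at least 2 mm past the latch, so this never reaches it.

>>> {"fn": "drive_tool", "kwargs": {
  "increments": [
    [[1.8,-0.3,0],[0,0,0],0],
    [[1.8,-0.3,0],[0,0,0],0],
    [[1.8,-0.2,0],[0,0,0],0],
    [[0,0,0],[0,0,0],0],
    [[0,0,0],[0,0,0],0]
  ]
}}

```text
clock: 6.03
eef_pos: [0.535, -0.029, 0.0511]
tool_rot: [0.076, 0.997, -0.0, -0.0]
ft_force: [-4.3, 0.4, 2.2]
grip_width: -0.0002
grasp_force: 2.1
```

>>> {"fn": "drive_tool", "kwargs": {
  "increments": [
    [[-5.4,0.8,0],[0,0,0],0],
    [[-8,1.2,0],[0,0,0],0],
    [[0,0,0],[0,0,0],0],
    [[0,0,0],[0,0,0],0],
    [[0,0,0],[0,0,0],0]
  ]
}}

```text
clock: 6.45
eef_pos: [0.5229, -0.027, 0.0517]
tool_rot: [0.076, 0.997, -0.0, 0.001]
ft_force: [1.5, 0.8, -0.3]
grip_width: 0.0
grasp_force: 0.0
```

>>> {"fn": "drive_tool", "kwargs": {
  "increments": [
    [[8,-1.2,0],[0,0,0],0],
    [[3.4,-0.5,0],[0,0,0],0],
    [[2,-0.3,0],[0,0,0],0],
    [[1,-0.1,0],[0,0,0],0],
    [[0.9,-0.2,0],[0,0,0],0],
    [[0,0,0],[0,0,0],0],
    [[0,0,0],[0,0,0],0]
  ]
}}

```text
clock: 7.03
eef_pos: [0.5371, -0.0292, 0.0512]
tool_rot: [0.076, 0.997, -0.0, -0.0]
ft_force: [-3.4, 0.5, 4.1]
grip_width: -0.0003
grasp_force: 2.2
```

>>> {"fn": "drive_tool", "kwargs": {
  "increments": [
    [[-7.3,1.1,0],[0,0,0],0],
    [[-8,1.2,0],[0,0,0],0],
    [[0,0,0],[0,0,0],0],
    [[0,0,0],[0,0,0],0],
    [[0,0,0],[0,0,0],0]
  ]
}}

```text
clock: 7.45
eef_pos: [0.5227, -0.0269, 0.0516]
tool_rot: [0.076, 0.997, 0.0, 0.001]
ft_force: [-0.1, -0.6, 0.6]
grip_width: 0.0001
grasp_force: 0.0
```

Not released at about 7.5 mm. Next is 9.4 mm.

>>> {"fn": "drive_tool", "kwargs": {
  "increments": [
    [[8,-1.2,0],[0,0,0],0],
    [[5.3,-0.8,0],[0,0,0],0],
    [[2,-0.3,0],[0,0,0],0],
    [[1,-0.1,0],[0,0,0],0],
    [[0.9,-0.2,0],[0,0,0],0],
    [[0,0,0],[0,0,0],0],
    [[0,0,0],[0,0,0],0]
  ]
}}

```text
clock: 8.03
eef_pos: [0.5389, -0.0295, 0.0512]
tool_rot: [0.076, 0.997, 0.0, -0.001]
ft_force: [-4.5, 1.0, 3.2]
grip_width: -0.0002
grasp_force: 2.4
```

>>> {"fn": "drive_tool", "kwargs": {
  "increments": [
    [[-9.2,1.4,0],[0,0,0],0],
    [[-8,1.2,0],[0,0,0],0],
    [[0,0,0],[0,0,0],0],
    [[0,0,0],[0,0,0],0],
    [[0,0,0],[0,0,0],0]
  ]
}}

```text
clock: 8.45
eef_pos: [0.5231, -0.027, 0.0516]
tool_rot: [0.076, 0.997, -0.0, 0.001]
ft_force: [0.2, -0.1, 0.9]
grip_width: -0.0002
grasp_force: 0.0
```

Not yet. Next is 11.3 mm.

>>> {"fn": "drive_tool", "kwargs": {
  "increments": [
    [[8,-1.2,0],[0,0,0],0],
    [[7.2,-1.1,0],[0,0,0],0],
    [[2,-0.3,0],[0,0,0],0],
    [[1,-0.1,0],[0,0,0],0],
    [[0.9,-0.2,0],[0,0,0],0],
    [[0,0,0],[0,0,0],0],
    [[0,0,0],[0,0,0],0]
  ]
}}

```text
clock: 9.03
eef_pos: [0.5407, -0.0298, 0.0512]
tool_rot: [0.076, 0.997, 0.0, -0.001]
ft_force: [-4.4, 0.7, 3.6]
grip_width: 0.0001
grasp_force: 2.4
```

>>> {"fn": "drive_tool", "kwargs": {
  "increments": [
    [[-11.1,1.7,0],[0,0,0],0],
    [[-8,1.2,0],[0,0,0],0],
    [[0,0,0],[0,0,0],0],
    [[0,0,0],[0,0,0],0],
    [[0,0,0],[0,0,0],0]
  ]
}}

```text
clock: 9.45
eef_pos: [0.5209, -0.0268, 0.0509]
tool_rot: [0.076, 0.997, 0.0, -0.001]
ft_force: [-4.0, 1.4, 0.2]
grip_width: 0.0
grasp_force: 2.2
```

It has released: the drawer now pushes against the retreating fingers with 4 N. The latch acts at a TCP x between 0.539 and 0.541. I'll retract past the full stroke and look.

>>> {"fn": "drive_tool", "kwargs": {
  "increments": [
    [[-12,1.8,0],[0,0,0],0],
    [[-16,2.4,0],[0,0,0],0],
    [[-16,2.4,0],[0,0,0],0],
    [[-16,2.4,0],[0,0,0],0],
    [[-16,2.4,0],[0,0,0],0],
    [[-16,2.4,0],[0,0,0],0],
    [[0,0,30],[0,0,0],0],
    [[0,0,40],[0,0,0],0]
  ]
}}

```text
clock: 10.12
eef_pos: [0.427, -0.0131, 0.1193]
tool_rot: [0.076, 0.997, -0.0, -0.003]
ft_force: [1.3, -0.4, 1.0]
grip_width: 0.0
grasp_force: 0.0
```

>>> {"fn": "drive_tool", "kwargs": {
  "increments": [
    [[0,40,30],[0,0,0],1],
    [[0,40,0],[0,0,0],1],
    [[0,40,0],[0,0,0],1],
    [[0,40,0],[0,0,0],1],
    [[0,40,0],[0,0,0],1],
    [[0,40,0],[0,0,0],1],
    [[0,40,0],[0,0,0],1],
    [[0,0,0],[0,0,0],1]
  ]
}}

```text
clock: 10.78
eef_pos: [0.4319, 0.2679, 0.1471]
tool_rot: [0.072, 0.997, 0.003, 0.002]
ft_force: [1.7, 0.4, 0.5]
grip_width: 0.0852
grasp_force: 0.0
```

```bash
python3 - <<'E'
from h import *
t=camera("top");s=camera("side")
a=t["image"][150:290,130:330];b=s["image"][130:270,200:400]
save({"image":np.vstack([a,b])},"o1.png",None,2.1)
for n,p,box in(("t",t,(130,230,190,275)),("s",s,(215,295,260,335))):
    m,c,st=hsvmask(p,(40,80,40),(85,255,255),box);print(n,"green",c,st,"z48",ray(p,c,.048))
m,c,st=hsvmask(t,(100,120,50),(130,255,255),(200,170,330,270))
r=cv2.minAreaRect(np.argwhere(m)[:,::-1].astype(np.float32));b=cv2.boxPoints(r);print(r,[ray(t,u,.087).round(4) for u in b])
E
```

```text
t green [154.125   261.71875] [150 260  10   5  32] z48 [0.40124267 0.2753703  0.048     ]
s green [237.9298893  313.52398524] [229 305  19  18 271] z48 [0.41161779 0.27839006 0.048     ]
((264.805419921875, 229.17123413085938), (69.58445739746094, 12.67831802368164), 7.471558570861816) [array([0.4772, 0.0699, 0.087 ]), array([0.5095, 0.0655, 0.087 ]), array([ 0.483 , -0.1113,  0.087 ]), array([ 0.451 , -0.1063,  0.087 ])]
```

View pics/o1.png

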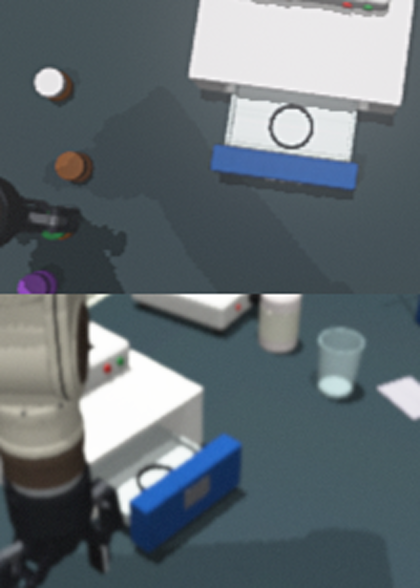

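The drawer is fully out, with the ring at about (291,126) in the crop (native top pixel (268.6,210)). I'll measure the ring and move over the jar.

```bash
python3 - <<'E'
from h import *
for n,box in(("top",(245,192,295,226)),("side",None)):
    p=camera(n)
    if n=="side":
        c0=proj(p,X);print("side pred",c0);box=(int(c0[0])-20,int(c0[1])-13,int(c0[0])+20,int(c0[1])+13)
    g=p["image"].max(2)[box[1]:box[3],box[0]:box[2]];sat=np.ptp(p["image"].astype(int),axis=2)[box[1]:box[3],box[0]:box[2]]
    m=((g<110)&(sat<40)).astype(np.uint8);k,l,st,c=cv2.connectedComponentsWithStats(m)
    i=min(range(1,k),key=lambda i:np.hypot(*(c[i]-np.array([box[2]-box[0],box[3]-box[1]])/2)) if st[i,4]>20 else 1e9)
    q=np.argwhere(l==i)[:,::-1].astype(np.float32)+[box[0],box[1]]
    bb=[q.min(0),q.max(0)];e=(bb[0]+bb[1])/2;P=np.array([ray(p,u,.040)[:2] for u in q]);cc=cv2.minEnclosingCircle(P.astype(np.float32)*1000)
    X=ray(p,e,.040);print(n,len(q),bb,X.round(4),P.mean(0).round(4),cc)
print(get_obs()["eef_pos"])
E
```

```text
top 22 [array([259., 213.]), array([276., 220.])] [ 0.5165 -0.027   0.04  ] [ 0.5129 -0.0246] ((521.9261474609375, -27.056928634643555), 23.27764320373535)
side pred [279.36959602 219.8730103 ]
side 22 [array([265., 211.]), array([276., 216.])] [ 0.553  -0.0347  0.04  ] [ 0.5561 -0.0355] ((551.719970703125, -33.078487396240234), 17.61056900024414)
[0.43046378 0.25981631 0.14631907]
```

```bash
cat >> h.py <<'E'
def darkring(p,X0,r=.033,n="",z=.04):
    # weighted fit of a circle (known tilt-free ring at height z) to dark pixels near X0
    from scipy.optimize import minimize
    g=p["image"].min(2).astype(np.float32);a=np.linspace(0,2*np.pi,120,endpoint=False)
    def f(x,d=0):
        v=0
        for rr,w in((.0265,1),(.0195,-.5),(.0335,-.5)):
            q=np.array([proj(p,[x[0]+rr*np.cos(b),x[1]+rr*np.sin(b),z]) for b in a],np.float32)
            s=cv2.remap(g,q[:,0].reshape(1,-1),q[:,1].reshape(1,-1),cv2.INTER_LINEAR);v+=w*s.mean()
        return v
    G=[(f((X0[0]+i,X0[1]+j)),X0[0]+i,X0[1]+j) for i in np.arange(-.012,.0121,.004) for j in np.arange(-.012,.0121,.004)]
    b=min(G);o=minimize(f,b[1:],method="Nelder-Mead",options=dict(xatol=1e-4,initial_simplex=[b[1:],(b[1]+.002,b[2]),(b[1],b[2]+.002)]));return o.x,o.fun
E
python3 - <<'E'
from h import *
for n in("top","side"):
    p=camera(n);print(n,darkring(p,(.534,-.029)),darkring(p,(.534,-.029),z=.037))
o=get_obs();print(o["eef_pos"],o["tool_rot"].round(3))
E
```

```text
top (array([ 0.53409717, -0.02939017]), np.float64(-119.17603302001953)) (array([ 0.53440713, -0.02931958]), np.float64(-119.28286743164062))
side (array([ 0.53280355, -0.0255939 ]), np.float64(-46.66236877441406)) (array([ 0.53497013, -0.02833503]), np.float64(-46.80601501464844))
[0.43036516 0.25896847 0.14636952] [ 0.077  0.997 -0.     0.   ]
```

The well is at (0.534, -0.029). Both cameras and the 71.5 mm offset from the front agree on that. I'll align over the jar and go down.

>>> {"fn": "drive_tool", "kwargs": {
  "increments": [
    [[-8,7.5,0],[0,0,0],1],
    [[-8,7.5,0],[0,0,0],1],
    [[0,0,-30],[0,0,0],1],
    [[0,0,-30],[0,0,0],1],
    [[0,0,0],[0,0,0],1],
    [[0,0,0],[0,0,0],1]
  ]
}}

```text
clock: 11.58
eef_pos: [0.412, 0.2744, 0.0854]
tool_rot: [0.076, 0.997, -0.001, -0.002]
ft_force: [0.8, 0.2, 1.0]
grip_width: 0.0852
grasp_force: 0.0
```

>>> {"fn": "drive_tool", "kwargs": {
  "increments": [
    [[0,0,-24],[0,0,0],1],
    [[0,0,-24],[0,0,0],1],
    [[0,0,-24],[0,0,0],1],
    [[0,0,0],[0,0,0],1],
    [[0,0,0],[0,0,0],1],
    [[0,0,0],[0,0,0],1]
  ]
}}

```text
clock: 12.08
eef_pos: [0.4153, 0.2762, 0.0164]
tool_rot: [0.076, 0.997, 0.001, 0.001]
ft_force: [-0.1, 0.5, 0.1]
grip_width: 0.0853
grasp_force: 0.0
```

>>> {"fn": "drive_tool", "kwargs": {
  "increments": [
    [[0,0,0],[0,0,0],0],
    [[0,0,0],[0,0,0],0],
    [[0,0,0],[0,0,0],0],
    [[0,0,0],[0,0,0],0],
    [[0,0,0],[0,0,0],0],
    [[0,0,0],[0,0,0],0],
    [[0,0,0],[0,0,0],0],
    [[0,0,0],[0,0,0],0]
  ]
}}

```text
clock: 12.75
eef_pos: [0.4146, 0.2755, 0.0155]
tool_rot: [0.076, 0.997, 0.0, 0.001]
ft_force: [-0.4, -1.6, 6.4]
grip_width: 0.0354
grasp_force: 60.4
```

>>> {"fn": "drive_tool", "kwargs": {
  "increments": [
    [[0,0,10],[0,0,0],0],
    [[0,0,25],[0,0,0],0],
    [[0,0,30],[0,0,0],0],
    [[0,0,30],[0,0,0],0],
    [[0,0,30],[0,0,0],0],
    [[0,0,0],[0,0,0],0],
    [[0,0,0],[0,0,0],0]
  ]
}}

```text
clock: 13.33
eef_pos: [0.4153, 0.2762, 0.1419]
tool_rot: [0.076, 0.997, 0.002, 0.002]
ft_force: [-0.1, 0.0, -0.6]
grip_width: 0.0352
grasp_force: 60.9
```

Held: width 35 mm, load about 0.6 N. I'll carry it over the well.

>>> {"fn": "drive_tool", "kwargs": {
  "increments": [
    [[6,-15,0],[0,0,0],0],
    [[12,-30,0],[0,0,0],0],
    [[12,-30,0],[0,0,0],0],
    [[12,-30,0],[0,0,0],0],
    [[12,-30,0],[0,0,0],0],
    [[12,-30,0],[0,0,0],0],
    [[12,-30,0],[0,0,0],0],
    [[12,-30,0],[0,0,0],0]
  ]
}}

```text
clock: 14.0
eef_pos: [0.5029, 0.0486, 0.1378]
tool_rot: [0.076, 0.997, -0.0, -0.002]
ft_force: [1.2, 0.2, -0.7]
grip_width: 0.0359
grasp_force: 60.9
```

>>> {"fn": "drive_tool", "kwargs": {
  "increments": [
    [[12,-30,0],[0,0,0],0],
    [[10,-20,0],[0,0,0],0],
    [[10,-18,0],[0,0,0],0],
    [[6,-10,0],[0,0,0],0],
    [[0,0,0],[0,0,0],0],
    [[0,0,0],[0,0,0],0],
    [[0,0,0],[0,0,0],0],
    [[0,0,0],[0,0,0],0]
  ]
}}

```text
clock: 14.67
eef_pos: [0.5412, -0.0266, 0.139]
tool_rot: [0.075, 0.997, 0.0, -0.001]
ft_force: [-1.3, -0.9, -1.0]
grip_width: 0.0353
grasp_force: 61.0
```

```bash
python3 - <<'E'
from h import *
t=camera("top");s=camera("side")
save({"image":np.hstack([t["image"][170:260,220:320],s["image"][140:230,230:330]])},"c1.png",None,4)
o=get_obs();print(o["eef_pos"],o["tool_rot"].round(3),o["joint_pos"].round(2))
for p in(t,s):
    print([proj(p,[*o["eef_pos"][:2],o["eef_pos"][2]+dz]).round(1) for dz in(-.0155,.0325)],proj(p,(.534,-.029,.034)))
E
```

```text
[ 0.54150401 -0.0266819   0.13933117] [ 0.075  0.997  0.    -0.   ] [-0.05  0.38 -0.05  1.14  0.    0.1 ]
[array([266.3, 203.7]), array([265.6, 201.3])] [268.19998444 210.24805527]
[array([271.2, 193.5]), array([270.6, 179.1])] [274.78625071 218.69204128]
```

View pics/c1.png

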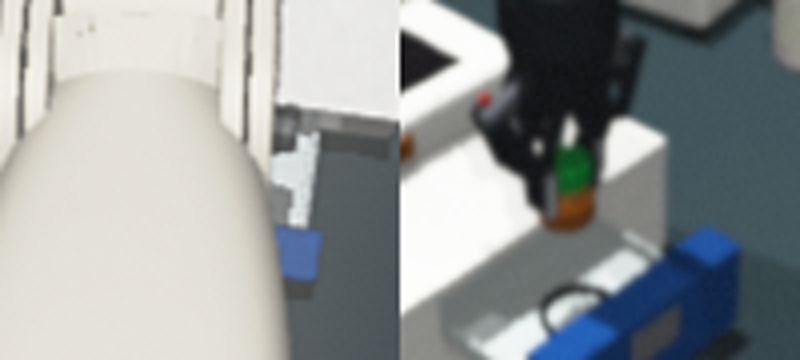

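The side view on the right shows the jar hanging upright: cap at crop (574,170), underside at (570,222). The ring is below it at (575,312), and the arm hides the top view. I'll work out the jar's offset in the grip from the cap in the side view, calibrated against its first sighting.

```bash
python3 - <<'E'
from h import *
p=camera("side");o=get_obs();e=o["eef_pos"]
m,c,st=hsvmask(p,(40,80,30),(85,255,255),(255,165,290,200));print("green",c,st)
# amber lower body
m2,c2,st2=hsvmask(p,(5,120,40),(22,255,255),(262,178,285,202));print("amber",c2,st2)
X=np.array([e[0],e[1],e[2]+.027])
for nm,zz in(("cap",.0265),("amber",-.006)):
    X=np.array([e[0],e[1],e[2]+zz]);u=proj(p,X);print(nm,u,"d/in",proj(p,X+[.00988,-.00152,0])-u,"d/lat",proj(p,X+[.00152,.00988,0])-u)
# initial bias of side calibration with cap
print("init pred",proj(p,(.4145,.275,.043)),"seen 238.1 313.2")
print("ring side",darkring(p,(.534,-.029),z=.04),darkring(p,(.534,-.029),z=.037),proj(p,(.534,-.029,.037)))
E
```

```text
green [272.68867925 181.50943396] [268 176  11  13 106]
amber [272.94285714 192.25714286] [267 187  11  10  70]
cap [270.63732784 180.91649339] d/in [-2.68089437 -1.54544016] d/lat [-2.70750172  1.6958706 ]
amber [271.03421171 190.64298331] d/in [-2.62917225 -1.56377357] d/lat [-2.65061976  1.71190375]
init pred [238.10911047 313.11789746] seen 238.1 313.2
ring side (array([ 0.53269336, -0.02534665]), np.float64(-39.465946197509766)) (array([ 0.53481355, -0.02811745]), np.float64(-39.634559631347656)) [274.7589105  217.90967041]
```

>>> {"fn": "drive_tool", "kwargs": {
  "increments": [
    [[-3.5,-1.2,-5],[0,0,0],0],
    [[-3.5,-1.1,-14],[0,0,0],0],
    [[0,0,-18],[0,0,0],0],
    [[0,0,-18],[0,0,0],0],
    [[0,0,-18],[0,0,0],0],
    [[0,0,0],[0,0,0],0],
    [[0,0,0],[0,0,0],0],
    [[0,0,0],[0,0,0],0]
  ]
}}

```text
clock: 15.48
eef_pos: [0.5353, -0.03, 0.0671]
tool_rot: [0.076, 0.997, -0.0, 0.0]
ft_force: [0.1, -0.1, -0.3]
grip_width: 0.0355
grasp_force: 60.9
```

```bash
python3 - <<'E'
from h import *
s=camera("side");save(s,"c2.png",(240,160,320,240),6)
o=get_obs();print(o["eef_pos"],o["ft_force"])
E
```

```text
[ 0.53585736 -0.03005086  0.06751783] [ 0.31682575 -0.31520969 -0.7786688 ]
```

View pics/c2.png

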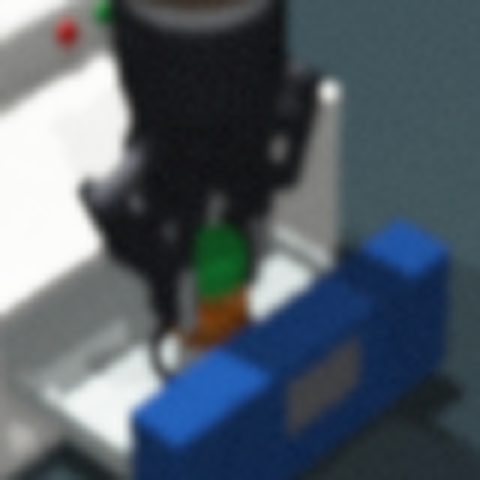

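The jar, cap at crop (220,255), hangs just over the ring, whose left rim shows at (158,350). I'll trim 1 mm and lower it while watching the force.

>>> {"fn": "drive_tool", "kwargs": {
  "increments": [
    [[-1,1,-4],[0,0,0],0],
    [[0,0,-4],[0,0,0],0],
    [[0,0,-2],[0,0,0],0],
    [[0,0,0],[0,0,0],0],
    [[0,0,0],[0,0,0],0]
  ]
}}

```text
clock: 15.95
eef_pos: [0.5338, -0.0291, 0.0562]
tool_rot: [0.076, 0.997, 0.0, -0.0]
ft_force: [-0.4, -0.2, -1.7]
grip_width: 0.0355
grasp_force: 60.9
```

>>> {"fn": "drive_tool", "kwargs": {
  "increments": [
    [[0,0,-2],[0,0,0],0],
    [[0,0,-1.5],[0,0,0],0],
    [[0,0,0],[0,0,0],0],
    [[0,0,0],[0,0,0],0]
  ]
}}

```text
clock: 16.28
eef_pos: [0.5339, -0.0291, 0.0527]
tool_rot: [0.076, 0.997, -0.0, -0.0]
ft_force: [0.5, 0.6, -1.0]
grip_width: 0.0355
grasp_force: 60.9
```

>>> {"fn": "drive_tool", "kwargs": {
  "increments": [
    [[0,0,-1.5],[0,0,0],0],
    [[0,0,-1],[0,0,0],0],
    [[0,0,0],[0,0,0],0],
    [[0,0,0],[0,0,0],0]
  ]
}}

```text
clock: 16.62
eef_pos: [0.5339, -0.0291, 0.0502]
tool_rot: [0.076, 0.997, -0.0, -0.0]
ft_force: [-0.3, -0.3, -0.7]
grip_width: 0.0357
grasp_force: 60.9
```

>>> {"fn": "drive_tool", "kwargs": {
  "increments": [
    [[0,0,-0.8],[0,0,0],0],
    [[0,0,0],[0,0,0],0],
    [[0,0,0],[0,0,0],0]
  ]
}}

```text
clock: 16.87
eef_pos: [0.5341, -0.0291, 0.0496]
tool_rot: [0.076, 0.997, 0.0, 0.0]
ft_force: [0.4, 0.4, -0.5]
grip_width: 0.0357
grasp_force: 61.1
```

>>> {"fn": "drive_tool", "kwargs": {
  "increments": [
    [[0,0,0],[0,0,0],0.6],
    [[0,0,0],[0,0,0],0.7],
    [[0,0,0],[0,0,0],0.8],
    [[0,0,0],[0,0,0],0.9],
    [[0,0,0],[0,0,0],0.9],
    [[0,0,0],[0,0,0],0.9]
  ]
}}

```text
clock: 17.37
eef_pos: [0.534, -0.0291, 0.0496]
tool_rot: [0.076, 0.997, -0.0, 0.0]
ft_force: [0.4, -0.0, 0.1]
grip_width: 0.0767
grasp_force: 0.0
```

>>> {"fn": "drive_tool", "kwargs": {
  "increments": [
    [[0,0,10],[0,0,0],0.9],
    [[0,0,20],[0,0,0],0.9],
    [[0,0,25],[0,0,0],0.9],
    [[0,0,30],[0,0,0],0.9],
    [[0,0,0],[0,0,0],0.9]
  ]
}}

```text
clock: 17.78
eef_pos: [0.5379, -0.0293, 0.1413]
tool_rot: [0.076, 0.997, 0.0, 0.006]
ft_force: [1.1, -0.8, 1.0]
grip_width: 0.0767
grasp_force: 0.0
```

>>> {"fn": "drive_tool", "kwargs": {
  "increments": [
    [[-20,3,0],[0,0,0],0],
    [[-30,4.5,0],[0,0,0],0],
    [[-30,4.5,0],[0,0,0],0],
    [[-30,4.5,0],[0,0,0],0],
    [[-20,3,0],[0,0,0],0],
    [[0,0,0],[0,0,0],0],
    [[0,0,0],[0,0,0],0]
  ]
}}

```text
clock: 18.37
eef_pos: [0.4036, -0.0095, 0.1353]
tool_rot: [0.076, 0.997, 0.0, 0.001]
ft_force: [-0.1, -0.0, -0.2]
grip_width: 0.0004
grasp_force: 0.0
```

```bash
python3 - <<'E'
from h import *
t=camera("top");s=camera("side")
save({"image":np.hstack([t["image"][170:260,220:320],s["image"][160:250,230:330]])},"d1.png",None,4)
for p,b in((t,(240,190,300,230)),(s,(255,180,295,225))):
    m,c,st=hsvmask(p,(40,80,40),(85,255,255),b);print(c,st,ray(p,c,.082).round(4),ray(p,c,.077).round(4))
o=get_obs();print(o["eef_pos"],o["ft_force"])
E
```

```text
[267.6442953  208.37583893] [261 202  14  14 149] [ 0.5341 -0.0288  0.082 ] [ 0.5346 -0.0287  0.077 ]
[274.21126761 207.87323944] [268 202  13  13 142] [ 0.5293 -0.0218  0.082 ] [ 0.5328 -0.0265  0.077 ]
[ 0.40538179 -0.00965873  0.1352705 ] [0.38880179 0.4460954  1.59191704]
```

View pics/d1.png

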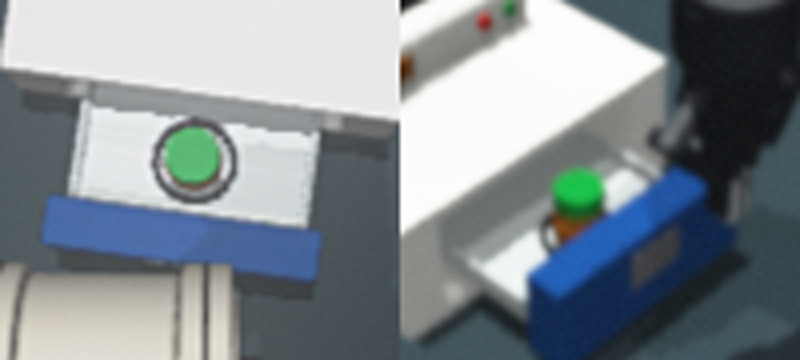

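The green jar stands centred in the ring: top crop (193,155) against the ring centre (195,160), measured position (0.534, -0.029). I'll lower in front of the drawer and push it in slowly.

>>> {"fn": "drive_tool", "kwargs": {
  "increments": [
    [[0,0,-28],[0,0,0],0],
    [[0,0,-28],[0,0,0],0],
    [[0,0,-28],[0,0,0],0],
    [[0,0,0],[0,0,0],0],
    [[14,-2.2,0],[0,0,0],0],
    [[14,-2.1,0],[0,0,0],0],
    [[8,-1.2,0],[0,0,0],0],
    [[0,0,0],[0,0,0],0]
  ]
}}

```text
clock: 19.13
eef_pos: [0.4435, -0.0154, 0.0517]
tool_rot: [0.076, 0.997, 0.0, 0.002]
ft_force: [-0.1, 1.0, -0.0]
grip_width: -0.0002
grasp_force: 0.0
```

>>> {"fn": "drive_tool", "kwargs": {
  "increments": [
    [[2,-0.3,0],[0,0,0],0],
    [[2,-0.3,0],[0,0,0],0],
    [[2,-0.3,0],[0,0,0],0],
    [[2,-0.3,0],[0,0,0],0],
    [[2,-0.3,0],[0,0,0],0],
    [[2,-0.3,0],[0,0,0],0],
    [[2,-0.3,0],[0,0,0],0],
    [[2,-0.3,0],[0,0,0],0]
  ]
}}

```text
clock: 19.8
eef_pos: [0.4551, -0.0174, 0.0504]
tool_rot: [0.076, 0.997, 0.0, -0.001]
ft_force: [-3.8, 0.7, 2.8]
grip_width: 0.0
grasp_force: 1.4
```

>>> {"fn": "drive_tool", "kwargs": {
  "increments": [
    [[2,-0.3,0],[0,0,0],0],
    [[3,-0.5,0],[0,0,0],0],
    [[3,-0.4,0],[0,0,0],0],
    [[3,-0.5,0],[0,0,0],0],
    [[3,-0.5,0],[0,0,0],0],
    [[3,-0.4,0],[0,0,0],0],
    [[3,-0.5,0],[0,0,0],0],
    [[3,-0.5,0],[0,0,0],0]
  ]
}}

```text
clock: 20.47
eef_pos: [0.479, -0.0211, 0.0503]
tool_rot: [0.076, 0.997, 0.0, -0.0]
ft_force: [-4.1, -0.4, 0.7]
grip_width: 0.0003
grasp_force: 1.9
```

>>> {"fn": "drive_tool", "kwargs": {
  "increments": [
    [[3,-0.5,0],[0,0,0],0],
    [[3,-0.5,0],[0,0,0],0],
    [[3,-0.4,0],[0,0,0],0],
    [[3,-0.5,0],[0,0,0],0],
    [[3,-0.5,0],[0,0,0],0],
    [[3,-0.4,0],[0,0,0],0],
    [[3,-0.5,0],[0,0,0],0],
    [[3,-0.4,0],[0,0,0],0]
  ]
}}

```text
clock: 21.13
eef_pos: [0.503, -0.0248, 0.0503]
tool_rot: [0.076, 0.997, -0.0, -0.0]
ft_force: [-4.3, 1.3, -0.8]
grip_width: 0.0004
grasp_force: 2.2
```

>>> {"fn": "drive_tool", "kwargs": {
  "increments": [
    [[3,-0.5,0],[0,0,0],0],
    [[3,-0.5,0],[0,0,0],0],
    [[3,-0.4,0],[0,0,0],0],
    [[3,-0.5,0],[0,0,0],0],
    [[3,-0.5,0],[0,0,0],0],
    [[2,-0.3,0],[0,0,0],0],
    [[0,0,0],[0,0,0],0],
    [[0,0,0],[0,0,0],0]
  ]
}}

```text
clock: 21.8
eef_pos: [0.5202, -0.0275, 0.0504]
tool_rot: [0.076, 0.997, -0.0, 0.0]
ft_force: [-3.7, 0.0, -2.1]
grip_width: -0.0003
grasp_force: 1.8
```

>>> {"fn": "drive_tool", "kwargs": {
  "increments": [
    [[2,-0.3,0],[0,0,0],0],
    [[2,-0.3,0],[0,0,0],0],
    [[2,-0.3,0],[0,0,0],0],
    [[2,-0.3,0],[0,0,0],0],
    [[2,-0.3,0],[0,0,0],0],
    [[2,-0.3,0],[0,0,0],0],
    [[2,-0.3,0],[0,0,0],0],
    [[2,-0.3,0],[0,0,0],0]
  ]
}}

```text
clock: 22.47
eef_pos: [0.5358, -0.03, 0.0504]
tool_rot: [0.076, 0.997, -0.0, -0.0]
ft_force: [-5.5, 1.5, -1.3]
grip_width: -0.0003
grasp_force: 2.6
```

>>> {"fn": "drive_tool", "kwargs": {
  "increments": [
    [[2,-0.3,0],[0,0,0],0],
    [[1,-0.2,0],[0,0,0],0],
    [[1,-0.1,0],[0,0,0],0],
    [[0.5,-0.1,0],[0,0,0],0],
    [[0,0,0],[0,0,0],0],
    [[0,0,0],[0,0,0],0]
  ]
}}

```text
clock: 22.97
eef_pos: [0.5404, -0.0307, 0.0504]
tool_rot: [0.076, 0.997, -0.0, -0.0]
ft_force: [-4.5, 0.7, -1.4]
grip_width: -0.0002
grasp_force: 2.5
```

>>> {"fn": "drive_tool", "kwargs": {
  "increments": [
    [[0.5,-0.1,0],[0,0,0],0],
    [[0,0,0],[0,0,0],0],
    [[0,0,0],[0,0,0],0]
  ]
}}

```text
clock: 23.22
eef_pos: [0.5408, -0.0307, 0.0504]
tool_rot: [0.076, 0.997, -0.0, -0.0]
ft_force: [-5.1, 0.7, -2.1]
grip_width: 0.0
grasp_force: 2.6
```

>>> {"fn": "drive_tool", "kwargs": {
  "increments": [
    [[0.4,0,0],[0,0,0],0],
    [[0,0,0],[0,0,0],0],
    [[0,0,0],[0,0,0],0]
  ]
}}

```text
clock: 23.47
eef_pos: [0.541, -0.0308, 0.0504]
tool_rot: [0.076, 0.997, -0.0, -0.0]
ft_force: [-5.7, 1.1, -1.2]
grip_width: -0.0
grasp_force: 2.8
```

>>> {"fn": "drive_tool", "kwargs": {
  "increments": [
    [[0.5,-0.1,0],[0,0,0],0],
    [[0,0,0],[0,0,0],0],
    [[0,0,0],[0,0,0],0]
  ]
}}

```text
clock: 23.72
eef_pos: [0.5412, -0.0308, 0.0504]
tool_rot: [0.076, 0.997, -0.0, -0.001]
ft_force: [-6.8, 1.4, -0.4]
grip_width: -0.0
grasp_force: 3.1
```

The force is rising, so it is on the stop. One more small step to about 8 N.

>>> {"fn": "drive_tool", "kwargs": {
  "increments": [
    [[0.5,-0.1,0],[0,0,0],0],
    [[0,0,0],[0,0,0],0],
    [[0,0,0],[0,0,0],0],
    [[0,0,0],[0,0,0],0]
  ]
}}

```text
clock: 24.05
eef_pos: [0.5415, -0.0308, 0.0504]
tool_rot: [0.076, 0.997, -0.0, -0.001]
ft_force: [-6.3, 0.5, -1.0]
grip_width: -0.0001
grasp_force: 3.5
```

>>> {"fn": "drive_tool", "kwargs": {
  "increments": [
    [[-4,0.6,0],[0,0,0],0],
    [[-4,0.6,0],[0,0,0],0],
    [[-4,0.6,0],[0,0,0],0],
    [[-4,0.6,0],[0,0,0],0],
    [[-4,0.6,0],[0,0,0],0],
    [[0,0,0],[0,0,0],0],
    [[0,0,0],[0,0,0],0]
  ]
}}

```text
clock: 24.63
eef_pos: [0.5236, -0.028, 0.0514]
tool_rot: [0.076, 0.997, -0.0, 0.002]
ft_force: [-0.1, -0.2, 1.5]
grip_width: -0.0003
grasp_force: 0.0
```

There is no contact at x = 0.524, so it is latched. I'll retreat and check.

>>> {"fn": "drive_tool", "kwargs": {
  "increments": [
    [[-12,1.8,0],[0,0,0],0],
    [[-25,3.8,0],[0,0,0],0],
    [[-30,4.5,0],[0,0,0],0],
    [[-30,4.5,0],[0,0,0],0],
    [[0,0,30],[0,0,0],0],
    [[0,0,30],[0,0,0],0],
    [[0,0,0],[0,0,0],0],
    [[0,0,0],[0,0,0],0]
  ]
}}

```text
clock: 25.3
eef_pos: [0.4282, -0.0134, 0.1129]
tool_rot: [0.076, 0.997, 0.0, 0.004]
ft_force: [-0.6, -0.3, -0.9]
grip_width: -0.0004
grasp_force: 0.0
```

```bash
python3 - <<'E'
from h import *
t=camera("top");s=camera("side")
save({"image":np.hstack([t["image"][130:330,90:450],s["image"][110:310,200:400]])},"e1.png",None,1.4)
m,c,st=hsvmask(t,(100,120,50),(130,255,255),(200,170,330,270));r=cv2.minAreaRect(np.argwhere(m)[:,::-1].astype(np.float32));print(r)
o=get_obs();print(o["eef_pos"],o["ft_force"],o["clock"])
E
```

```text
((268.8633728027344, 200.54739379882812), (67.81684112548828, 11.295620918273926), 7.4314093589782715)
[ 0.42606966 -0.01336734  0.11068973] [ 0.49160076 -0.08617155 -0.7949945 ] 25.4
```

View pics/e1.png

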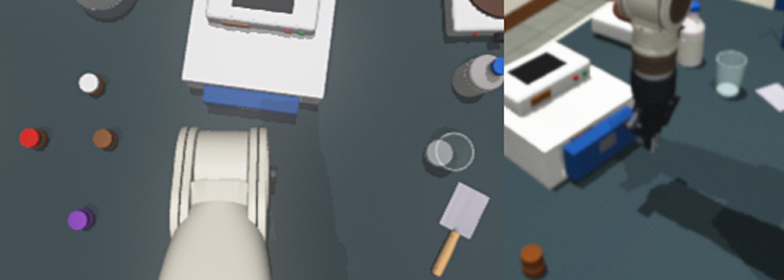

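The drawer is shut: the blue front at crop (251,99) has the same rectangle as at the start, (268.9,200.6) against (268.9,200.7). The other items are where they were and the arm is clear, so I'm handing in.

```bash
python3 -c "
from workcell import job_done;print(job_done())"
```

```text
the job is handed in; nothing more can be done
None
```

The job is handed in at about 25 s: the drawer was opened by its latch, the green-capped jar was set upright in the well, and the drawer is latched shut again with the other items undisturbed; the judge's verdict was not shown.

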